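# Rake out the drip tray's drain channel

### The arm

A 7-joint arm with a two-finger parallel gripper is mounted at the origin on the work surface. World frame = base frame: x ahead of the robot, y to its left, z up, the work surface at z = 0. Lengths are in mm, angles in degrees, forces in N, time in s.
With the tool pointing down it reaches from about 400 to 750 mm from the base axis. Payload 19.5 kg.
Tool frame: the origin (TCP) lies on the mounting face of the last link; the fingertips stand 173 mm ahead of it and the grasp point (between the pads) lies 155 mm ahead of it (r.tips_ahead is the distance from the TCP to the fingertips, in mm); z points along the fingers, y is the direction in which the jaws open and shut (so a half turn about z gives the same grasp; the last joint's range is limited). The gripper opens to 85 mm and grips with 20 to 120 N. Pads are 22 mm wide; open, the fingers measure 114 mm over their backs; the gripper's body (76 mm by 85 mm) begins 54 mm behind the grasp point. The pads swing forward as they close: fully open they stand 13 mm farther back than shut.
Start: joints at [-2.389, 40.479, -1.581, 85.061, 1.261, 54.483, -4.326], TCP at [574.992, 0.002, 404.668] pointing down, gripper open.
Joint ranges: [-155.06, 155.06], [-18.47, 123.98], [-90, 86.84], [0, 140.48], [-83.41, 263.41], [0, 116], [-161.91, 161.91]. Speed limits (degrees/s): [108.29, 108.29, 147.25, 147.25, 172.46, 172.46, 172.46].

### API

Orientations are given as a 3x3 rotation matrix whose columns are the frame's x, y, z axes.
In Python, from bench import r gives the robot as it stands. The module is installed in compiled form; this text tells all that it offers.
- The arm moves only by the tool carry_out, never from a script. Its argument "plan" is a list of rows, each a list of 7 numbers: the shift along the tool's x, y, z as a fraction of full scale, then the turn, a rotation vector about the tool's x, y, z as a fraction of full scale, then the closure, from 0 (fully open) to 1 (shut). In form: [[tx, ty, tz, ax, ay, az, jaw], ...]. A call has 1 to 12 rows; each row shifts and turns the commanded pose from where the row before left it, along the tool's axes as they then stand; what a row does not reach is not made up. Full scale, the value 1, is 750 mm for a shift and 45 degrees for a turn. A row lasts 1/10 s, in which the tool goes at most 50 mm and 8.59 degrees, less where a joint would pass 70% of its speed; a pose out of reach is approached as far as the arm can. A call with a number of a shift or a turn outside -1 to 1 is refused whole. A call with a gripper value outside its range is refused whole. The fingers move at their own pace and stop on an object; the grip force is fixed at half the most. Time passes only in rows, so rows that do not move let the fingers close. It gives the time, the measured TCP pose, the force and the opening at its end, in the units of the state.
- r.read_state(): the state, without advancing time (a new reading comes with each control period).
- r.read_camera(name): name is "scene" or "side" or "wrist"; returns the picture (480x640x3 uint8, red, green, blue); there is no depth.
- r.camera_model(name): a dict with "fx", "fy", "cx", "cy" (pixels), "world_to_cam" (4x4, takes a point from world to camera coordinates); the wrist camera has in their place "T_tool_cam" (4x4, takes a point from camera to tool coordinates, whose origin is the TCP and whose axes are the flange's). Camera axes: x right, y up, looking along -z (the intrinsics and any distortion apply to the point x, -y, -z); pixel columns grow to the right and rows downward; lengths in mm; the calibration is good to about 2 mm. A picture is of the moment at which its call begins: read the wrist's pose just before it. camera_model takes no time and is no camera call.
- r.job_done(): hands the job in, once; it reports no verdict.
The state is a dict: "time_s": time; "joint_pos": joint angles; "dq": joint speeds; "joint_torque": joint torques, N m; "tool_pos": TCP position; "eef_rot": TCP orientation; "wrist_force": force on the tool from outside, world axes, zero at the start; "moment": the same for the moment, N m; "grip_width": opening from 0.0 (shut) to 1.0 (fully open).
Only numpy, scipy, OpenCV 4.12 (cv2) and the standard library are available. Lean on these libraries where they do the work, as an engineer would, in place of code of your own. Each camera call takes 0.05 s, during which the arm holds its last target. There are 200 camera calls.

### The job

Clear the cocktail shaker off the drip tray and stand it upright on the free part of the bar mat, without dropping it. Then take the slim channel pick from the rack and, holding it upright with its tip well down in the drain channel (more than half the channel's depth), draw it lightly and steadily along the whole channel from the plain closed end round the bend into the drain sump, at about 40 mm/s (never above 120 mm/s). Hang the pick back in its empty fork, let go, and leave the glasses, bottle, jar, jigger and muddler where they stand.

Things in the scene. Friction and masses are not known exactly. Their poses are not given: they have to be found in the camera images.
- drip_tray: Fixed steel drip tray, 200 (x) by 250 mm (y), top 22 mm above the counter; origin: centre of underside. L-shaped drain channel in its top, 14 mm wide, 14 deep (floor at 8 mm): from a plain closed end at y = 85 mm along x = -55 mm, round a 30 mm radius bend (centre-line), then along y = -75 mm to a 36 mm square sump (round black drain) centred at x = 63 mm. Slots in its middle are only marks.
- pick: Loose slim tool, 174 mm long, 90 g, hanging upright, tip down, in one of the rack's forks; origin at the tip, z up the tool. From the tip: steel point 6 mm across to 30 mm, shank 8 mm across to 90 mm, collar disc 44 mm across from 90 to 94 mm, black square handle 18 x 18 mm from 94 to 174 mm (the grip; its sides along the tool's x and y).
- rack: Fixed steel rack, 100 (x) by 210 mm (y), open back frame at its +x edge no higher than the prongs; origin: centre of underside. Two forks 110 mm apart along y, open to -x and from above: pairs of level prongs 82 mm long, 10 wide, 24 mm gap, tops 126 mm above the counter. A tool hangs with its shank in the gap, collar on the prongs. Base 8 mm thick.
- fork_left (a point): middle of the fork at the rack's +y, on the level of the prongs' top faces, where a hanging tool's collar underside is centred
- fork_right (a point): the same for the fork at the rack's -y
- shaker: Loose steel cocktail shaker, upright, 202 mm tall, 0.28 to 0.46 kg; origin: centre of underside, z up. Base 68 mm across, widest (82 mm) 125 mm up, shoulder narrowing to a cylindrical cap 40 to 42 mm across from 152 to 202 mm up (the grip). At the start it stands on the drip tray's top, across the long leg of the channel.
- bar_mat: Fixed black rubber bar mat, 300 mm (its x) by 150 mm (its y), 6 mm thick; origin: centre of its underside, top at 6 mm. A glass stands on it somewhere near its long centre line, up to 80 mm from the middle.
- mat_glass: Bystander: upside-down tumbler on the bar mat, 60 mm across, 68 mm tall; origin: centre of its underside.
- tray_glass: Bystander: the same kind of upside-down tumbler, on the middle of the drip tray; origin: centre of its underside.
- muddler: Bystander: the thick tool hanging in the rack's other fork: shank 18 mm across, the same 44 mm collar 90 to 94 mm above its lower end, round black handle 22 mm across with a 32 mm ball on top, 171 mm long, so its top is 207 mm above the counter; origin: its lower end.
- jigger: Bystander: steel double-cone measure, 46 mm across, 105 mm tall, on the counter; origin: centre of its underside.
- bottle: Bystander: green bottle, 74 mm across, 240 mm tall, standing beyond the tray; origin: centre of its underside.
- jar: Bystander: orange jar, 70 mm across, 110 mm tall, beyond the tray to the left; origin: centre of its underside.
- channel_0 (a point): mark 0 of 7 on the channel's centre line, on its floor (14 mm below the tray top); the plain closed end, where the pass starts
- channel_1 (a point): mark 1 of 7 on the channel's centre line, on its floor (14 mm below the tray top)
- channel_2 (a point): mark 2 of 7 on the channel's centre line, on its floor (14 mm below the tray top)
- channel_3 (a point): mark 3 of 7 on the channel's centre line, on its floor (14 mm below the tray top)
- channel_4 (a point): mark 4 of 7 on the channel's centre line, on its floor (14 mm below the tray top)
- channel_5 (a point): mark 5 of 7 on the channel's centre line, on its floor (14 mm below the tray top)
- channel_6 (a point): mark 6 of 7 on the channel's centre line, on its floor (14 mm below the tray top)
- channel_7 (a point): mark 7 of 7 on the channel's centre line, on its floor (14 mm below the tray top); in the drain sump, where the pass ends

How it is judged:
By the outcome, as a careful person would: the job done as asked, in the order asked, and still so for the second after the job is handed in, with the robot touching nothing.
It also fails if it takes over 72 s, if anything falls off the work surface, if the arm or the gripper's body presses on something with over 40 N, if the wrist force passes 120 N, or if a joint passes its speed limit or range.

## Working session

There is one attempt and no reset: what is moved stays moved. The work goes in short steps, Python scripts to look and compute and a tool call to move; the robot and the scene stay as the last step left them, time stands still between calls to the robot, and variables do not carry over. Pictures are saved under pics/ and viewed, about 8 in all and at most 12, crops included, and the job is handed in when it is done.

Besides the shell and the picture viewer there is one more tool, called after "Request:" as a command line: name --pt "numbers of a row" for each row, then --argument value for the rest. carry_out: Moves the arm, as the interface text tells. Its arguments: {"type":"object","properties":{"plan":{"type":"array"}},"required":["plan"]}

```bash
mkdir -p pics
cat > h.py <<'E'
import numpy as np, cv2
from bench import r
def cam(n):
    m=r.camera_model(n)
    K=np.array([[m['fx'],0,m['cx']],[0,m['fy'],m['cy']],[0,0,1.]])
    if n=='wrist':
        s=r.read_state(); T=np.eye(4); T[:3,:3]=np.array(s['eef_rot']); T[:3,3]=s['tool_pos']
        C=T@np.array(m['T_tool_cam'])
    else: C=np.linalg.inv(np.array(m['world_to_cam']))
    return K,C
def shot(n,f):
    K,C=cam(n); im=np.array(r.read_camera(n))[:,:,::-1].copy()
    cv2.imwrite('pics/'+f+'.png',im); np.savez('pics/'+f+'.npz',K=K,C=C); return im
def ray(f,u,v):
    d=np.load('pics/'+f+'.npz');K,C=d['K'],d['C']
    p=np.linalg.inv(K)@[u,v,1]; return C[:3,3], C[:3,:3]@np.array([p[0],-p[1],-p[2]])
def onz(f,u,v,z):
    o,d=ray(f,u,v); return np.round(o+d*(z-o[2])/d[2],1)
def proj(f,P):
    d=np.load('pics/'+f+'.npz');K,C=d['K'],d['C']
    q=np.linalg.inv(C)@np.append(P,1); q=K@np.array([q[0],-q[1],-q[2]]); return np.round(q[:2]/q[2],1)
E
python3 - <<'E'
from h import *
a=[shot(n,n+'0') for n in ('scene','side','wrist')]
for n in ('scene','side','wrist'):
    print(n,{k:v for k,v in r.camera_model(n).items() if k not in('world_to_cam','T_tool_cam')}, np.round(np.load('pics/%s0.npz'%n)['C'],2).tolist())
s=r.read_state(); print(s)
E
```

```text
scene {'fx': 510.19554020865866, 'fy': 510.19554020865866, 'cx': 328.844173723685, 'cy': 248.40324145012585} [[-0.16, -0.65, 0.75, 1358.97], [0.99, -0.11, 0.12, 181.83], [0.01, 0.75, 0.66, 771.58], [0.0, 0.0, 0.0, 1.0]]
side {'fx': 538.6157821432345, 'fy': 538.6157821432345, 'cx': 323.6868933336359, 'cy': 235.65075086080918} [[0.9, 0.26, -0.36, 146.54], [-0.44, 0.55, -0.71, -806.49], [0.01, 0.79, 0.61, 830.67], [0.0, 0.0, 0.0, 1.0]]
wrist {'fx': 386.0873826668128, 'fy': 386.0873826668128, 'cx': 315.576372371253, 'cy': 242.83258886414606} [[1.0, -0.0, 0.0, 574.93], [0.0, 0.96, 0.27, 68.12], [-0.0, -0.27, 0.96, 373.34], [0.0, 0.0, 0.0, 1.0]]
{'time_s': 0.15, 'joint_pos': array([-2.38893802, 40.50501214, -1.58390518, 85.07542147,  1.26091697,
       54.48184212, -4.32519558]), 'dq': array([ 0.03647993, -0.03236518,  0.01181312, -0.06420453, -0.06420789,
       -0.01136289,  0.00276839]), 'joint_torque': array([-2.72933512e-04, -8.83303356e+01,  1.23416293e+00, -2.36189121e+01,
        1.69090542e-02,  5.40951354e-03,  2.67545431e-05]), 'tool_pos': array([5.74959540e+02, 1.34061582e-02, 4.04353404e+02]), 'eef_rot': array([[-2.82742807e-05,  9.99999692e-01, -7.84654189e-04],
       [ 1.00000000e+00,  2.82688512e-05, -6.93071579e-06],
       [-6.90853238e-06, -7.84654384e-04, -9.99999692e-01]]), 'wrist_force': array([-0.33971437,  0.06569682,  0.71638015]), 'moment': array([0.09635619, 0.04497873, 0.00737466]), 'grip_width': 0.9977789411478218}
```

View pics/scene0.png

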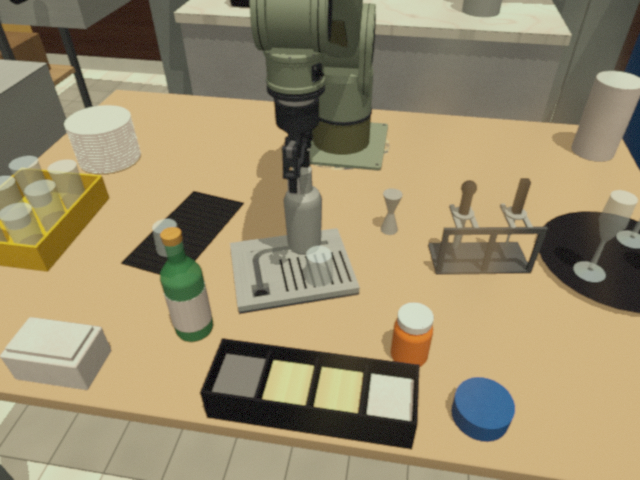

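View pics/side0.png

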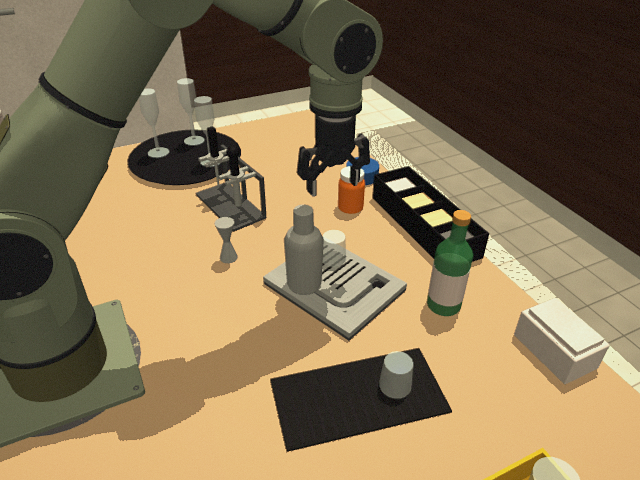

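View pics/wrist0.png

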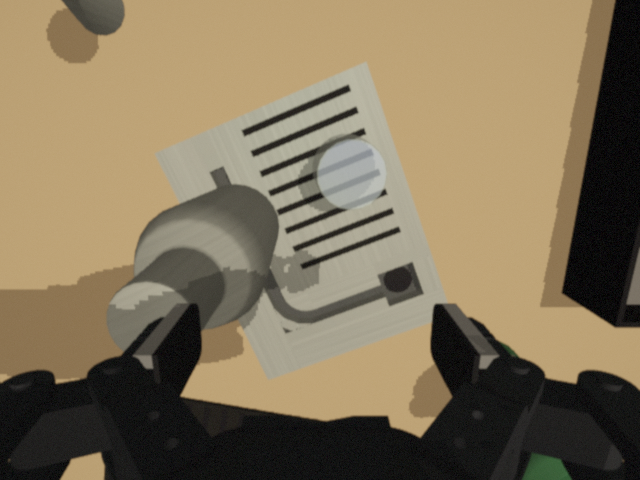

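The views show the tray (wrist corners about (158,154), (366,64), (445,312), (270,378)) and the shaker across the long leg. The mat has its glass toward +x. In the rack, the pick is in the +y fork (scene (518,195)) and the ball-topped muddler is in the −y fork.

Run:
```python
from h import *
w=[onz('wrist0',*p,22)[:2] for p in((158,154),(366,64),(445,312),(270,378))]
print('tray',w,[np.linalg.norm(w[i]-w[(i+1)%4]).round(1) for i in range(4)])
print('end,sump drain',onz('wrist0',218,170,22),onz('wrist0',398,279,8), 'bend outer',onz('wrist0',285,325,22))
m=[onz('side0',*p,6)[:2] for p in((271,379),(422,350),(451,410),(288,447))]
print('mat',m,[np.linalg.norm(m[i]-m[(i+1)%4]).round(1) for i in range(4)],np.mean(m,0))
m=[onz('scene0',*p,6)[:2] for p in((193,193),(244,205),(165,272),(125,262))]
print('mat scene',m,np.mean(m,0))
print('matglass top',onz('side0',398,360,74),onz('scene0',165,228,74))
print('shaker top',onz('side0',303,211,224),onz('scene0',303,176,224),onz('wrist0',150,318,224))
print('pick top side/scene',onz('side0',212,131,206),onz('side0',235,145,206),onz('scene0',523,181,206),onz('scene0',469,187,206))
print('bottle top',onz('scene0',173,236,240),onz('side0',462,217,240))
print('jigger',onz('scene0',393,194,105),onz('side0',226,223,105))
for n in('scene0','side0'):
    im=cv2.imread(f'pics/{n}.png')
    c=im[160:290,420:560] if n=='scene0' else im[115:245,180:320]
    cv2.imwrite(f'pics/c_{n}.png',cv2.resize(c,None,fx=4,fy=4,interpolation=cv2.INTER_CUBIC)[:560])
a=cv2.imread('pics/c_scene0.png');b=cv2.imread('pics/c_side0.png')
cv2.imwrite('pics/c2.png',cv2.resize(np.hstack([a[:520],b[:520]]),(800,371)))
```

```text
tray [array([434.5,  51.6]), array([616.6, 125.2]), array([ 703.3, -101.5]), array([ 526.9, -177.3])] [np.float64(196.4), np.float64(242.7), np.float64(192.0), np.float64(246.8)]
end,sump drain [486.9  37.6  22. ] [657.7 -71.9   8. ] bend outer [ 543.9 -115.9   22. ]
mat [array([ 346.6, -202.5]), array([ 640. , -267.4]), array([ 608.1, -403.3]), array([ 320.6, -342.5])] [np.float64(300.5), np.float64(139.6), np.float64(293.9), np.float64(142.4)] [ 478.825 -303.925]
mat scene [array([ 330.7, -339.9]), array([ 359.5, -194. ]), array([ 625.1, -292.9]), array([ 609.4, -392.7])] [ 481.175 -304.875]
matglass top [ 547.8 -312.2   74. ] [ 558.9 -306.    74. ]
shaker top [499.6 -17.4 224. ] [532.4  -0.7 224. ] [504.4  -6.9 224. ]
pick top side/scene [448.9 423.4 206. ] [477.2 328.6 206. ] [448.9 430.4 206. ] [488.8 322.7 206. ]
bottle top [ 766.8 -168.8  240. ] [ 753.1 -184.8  240. ]
jigger [391.3 175.9 105. ] [391.7 169.2 105. ]
```

View pics/c2.png

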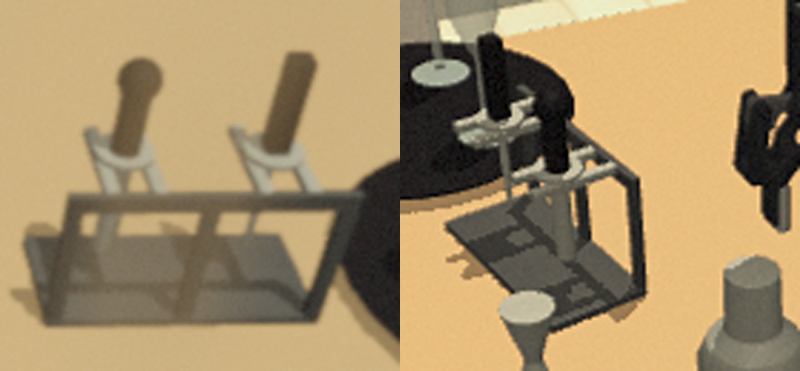

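Request:
carry_out --pt "-0.004 -0.024 0.02 0 0 0 0" --pt "-0.004 -0.024 0 0 0 0 0" --pt "-0.004 -0.024 0 0 0 0 0" --pt "-0.004 -0.024 0 0 0 0 0" --pt "0 0 0 0 0 0 0" --pt "0 0 0 0 0 0 0"

```text
time_s: 0.75
tool_pos: [503.2, -12.0, 389.8]
eef_rot: [[0.0, 1.0, 0.0], [1.0, -0.0, 0.0], [0.0, 0.0, -1.0]]
wrist_force: [-0.5, -0.6, 0.0]
grip_width: 0.996
```

Run:
```python
from h import *
im=shot('wrist','w1');s=r.read_state();print(s['tool_pos'],np.round(s['wrist_force'],1))
print(proj('w1',np.array([502,-12,224.])))
```

```text
[503.4552667  -11.87532786 389.66710985] [ 0.1 -0.2  0.6]
[312.2 319.1]
```

View pics/w1.png

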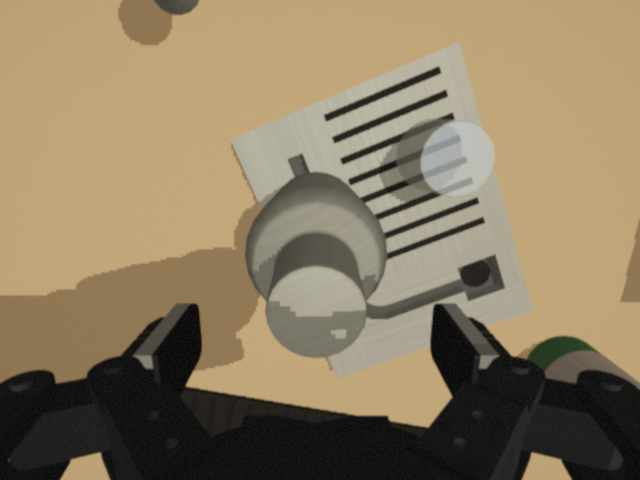

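The cap top is at (316,311), which puts it at about (503.5, −9). I'll shift 3 mm, descend 35 mm and close.

Request:
carry_out --pt "0.004 0 0.0 0 0 0 0" --pt "0 0 0.0167 0 0 0 0" --pt "0 0 0.015 0 0 0 0" --pt "0 0 0.015 0 0 0 0" --pt "0 0 0 0 0 0 0.1" --pt "0 0 0 0 0 0 0.3" --pt "0 0 0 0 0 0 0.5" --pt "0 0 0 0 0 0 0.7" --pt "0 0 0 0 0 0 1" --pt "0 0 0 0 0 0 1" --pt "0 0 0 0 0 0 1" --pt "0 0 0 0 0 0 1"

```text
time_s: 2.0
tool_pos: [503.2, -8.9, 355.6]
eef_rot: [[-0.0, 1.0, 0.002], [1.0, 0.0, 0.0], [0.0, 0.002, -1.0]]
wrist_force: [-1.3, 0.6, 11.3]
grip_width: 0.461
```

Request:
carry_out --pt "0 0 -0.005 0 0 0 1" --pt "0 0 -0.01 0 0 0 1" --pt "0 0 -0.02 0 0 0 1" --pt "0 0 -0.02 0 0 0 1" --pt "0 0 -0.02 0 0 0 1" --pt "0 0 -0.01 0 0 0 1" --pt "-0.01 0 0 0 0 0 1" --pt "-0.02 -0.004 0 0 0 0 1" --pt "-0.026 -0.008 0 0 0 0 1" --pt "-0.03 -0.01 0 0 0 0 1" --pt "-0.03 -0.01 0 0 0 0 1" --pt "-0.03 -0.01 0 0 0 0 1"

```text
time_s: 3.2
tool_pos: [470.9, -119.9, 417.8]
eef_rot: [[0.0, 1.0, -0.001], [1.0, -0.0, 0.0], [0.0, -0.001, -1.0]]
wrist_force: [0.4, 0.4, -3.4]
grip_width: 0.457
```

Request:
carry_out --pt "-0.03 -0.01 0 0 0 0 1" --pt "-0.03 -0.01 0 0 0 0 1" --pt "-0.03 -0.01 0 0 0 0 1" --pt "-0.03 -0.01 0 0 0 0 1" --pt "-0.03 -0.01 0 0 0 0 1" --pt "-0.03 -0.008 0 0 0 0 1" --pt "-0.025 -0.006 0 0 0 0 1" --pt "-0.016 -0.004 0 0 0 0 1" --pt "-0.01 0 0 0 0 0 1" --pt "0 0 0 0 0 0 1" --pt "0 0 0 0 0 0 1"

```text
time_s: 4.3
tool_pos: [420.8, -291.1, 418.2]
eef_rot: [[-0.001, 1.0, -0.0], [1.0, 0.001, 0.001], [0.001, -0.0, -1.0]]
wrist_force: [-0.3, 0.2, -3.3]
grip_width: 0.457
```

Run:
```python
from h import *
a=shot('side','s2');b=shot('scene','sc2');s=r.read_state();print(s['tool_pos'],np.round(s['wrist_force'],1))
cv2.imwrite('pics/v2.png',np.hstack([a[180:480,170:570],b[130:430,60:460]]))
```

```text
[ 420.81057843 -290.97601723  418.39423103] [-0.  -0.7 -2.6]
```

View pics/v2.png

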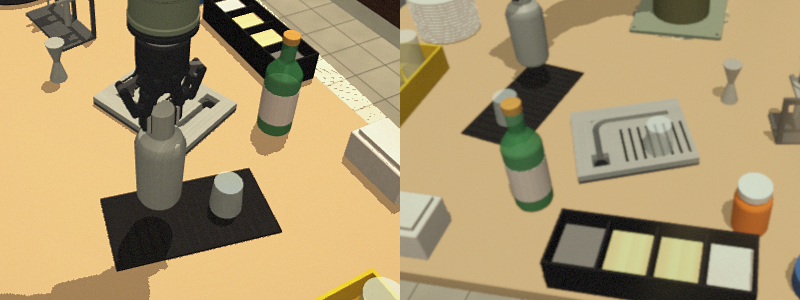

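The shaker hangs upright over the free mat part. Next I lower it about 79 mm, slowly at the end.

Request:
carry_out --pt "0 0 0.01 0 0 0 1" --pt "0 0 0.02 0 0 0 1" --pt "0 0 0.025 0 0 0 1" --pt "0 0 0.02 0 0 0 1" --pt "0 0 0.012 0 0 0 1" --pt "0 0 0.006 0 0 0 1" --pt "0 0 0.004 0 0 0 1" --pt "0 0 0.003 0 0 0 1" --pt "0 0 0.002 0 0 0 1" --pt "0 0 0.002 0 0 0 1" --pt "0 0 0 0 0 0 1" --pt "0 0 0 0 0 0 1"

```text
time_s: 5.6
tool_pos: [420.5, -291.7, 340.5]
eef_rot: [[0.0, 1.0, 0.0], [1.0, -0.0, -0.0], [-0.0, 0.0, -1.0]]
wrist_force: [-0.1, -0.4, -3.4]
grip_width: 0.461
```

Request:
carry_out --pt "0 0 0.001 0 0 0 1" --pt "0 0 0.001 0 0 0 1" --pt "0 0 0 0 0 0 1"

```text
time_s: 5.9
tool_pos: [420.5, -291.9, 339.6]
eef_rot: [[0.0, 1.0, 0.001], [1.0, -0.0, -0.001], [-0.001, 0.001, -1.0]]
wrist_force: [-2.9, 1.3, 14.0]
grip_width: 0.46
```

Request:
carry_out --pt "0 0 0 0 0 0 0.4" --pt "0 0 0 0 0 0 0.2" --pt "0 0 0 0 0 0 0" --pt "0 0 0 0 0 0 0" --pt "0 0 -0.01 0 0 0 0" --pt "0 0 -0.02 0 0 0 0" --pt "0 0 -0.03 0 0 0 0" --pt "0 0 -0.03 0 0 0 0" --pt "0 0 -0.02 0 0 0 0" --pt "0.03 0 0 0 0 0 0" --pt "0.05 0 0 0 0 0 0" --pt "0.05 0 0 0 0 0 0"

```text
time_s: 7.1
tool_pos: [420.1, -193.2, 421.9]
eef_rot: [[0.001, 1.0, 0.0], [1.0, -0.001, -0.0], [-0.0, 0.0, -1.0]]
wrist_force: [1.6, 0.8, 0.3]
grip_width: 1.003
```

Request:
carry_out --pt "0.04 0.02 0 0 0 0 0" --pt "0.04 0.03 0 0 0 0 0" --pt "0.04 0.03 0 0 0 0 0" --pt "0.04 0.03 0 0 0 0 0" --pt "0.04 0.03 0 0 0 0 0" --pt "0.03 0.03 0 0 0 0 0" --pt "0.015 0.017 0 0 0 0 0" --pt "0 0 0 0 0 0 0" --pt "0 0 0 0 0 0 0" --pt "0 0 0 0 0 0 0"

```text
time_s: 8.1
tool_pos: [560.3, -11.3, 421.8]
eef_rot: [[0.001, 1.0, -0.0], [1.0, -0.001, -0.0], [-0.0, -0.0, -1.0]]
wrist_force: [-0.6, 0.3, 0.1]
grip_width: 0.997
```

Run:
```python
from h import *
im=shot('wrist','w3');shot('side','s3');s=r.read_state();print(s['tool_pos'])
c=im[60:420,60:540]; cv2.imwrite('pics/v3.png',cv2.resize(c,(800,600)))
```

```text
[560.38245533 -11.18442927 421.72007207]
```

View pics/v3.png

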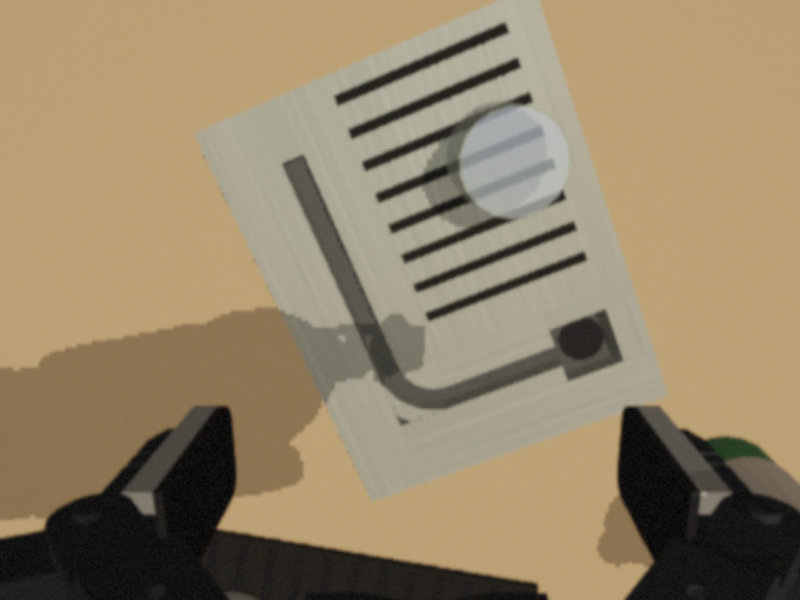

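The channel is fully visible: closed end crop (295,160), bend crop (410,395), sump crop (585,345). I'll fit the tray outline on z=22 and cross-check it with the channel.

Run:
```python
from h import *
im=cv2.imread('pics/w3.png')
hsv=cv2.cvtColor(im,cv2.COLOR_BGR2HSV)
m=((hsv[:,:,1]<70)).astype(np.uint8)*255
m[:, :170]=0; m[360:]=0; m[:,463:]=0 
m[298:,:205]=0; m[298:,428:]=0
# channel floor: darker gray vs top
cs,_=cv2.findContours(cv2.morphologyEx(m,cv2.MORPH_CLOSE,np.ones((9,9))),cv2.RETR_EXTERNAL,cv2.CHAIN_APPROX_NONE)
c=max(cs,key=cv2.contourArea)
P=np.array([onz('w3',u,v,22)[:2] for u,v in c[:,0]],np.float32)
R=cv2.minAreaRect(P);print(R); print(cv2.boxPoints(R))
cv2.imwrite('pics/m3.png',m)
g=lambda u,v:(60+u*.6,60+v*.6)
# channel edges at z=22 by crop px
for n,p in {'endL':(283,164),'endR':(304,155),'bend-in':(405,370),'sumpTL':(550,331),'sumpTR':(606,310),'sumpBR':(622,360),'sumpBL':(568,380)}.items(): print(n,onz('w3',*g(*p),22))
th=np.radians(22);ctr=np.array([570.3,-25.5])
def T(x,y):return ctr+[x*np.cos(th)-y*np.sin(th),x*np.sin(th)+y*np.cos(th)]
for l in((-62,92),(-48,92),(-62,85),(45,-57),(81,-57),(81,-93),(45,-93)):print(l,T(*l).round(1))
```

```text
((570.56103515625, -25.873443603515625), (200.49667358398438, 250.65362548828125), 22.023887634277344)
[[ 430.63135    52.71553 ]
 [ 524.62476  -179.6473  ]
 [ 710.4907   -104.46242 ]
 [ 616.4973    127.900406]]
endL [480.1  35.5  22. ]
endR [492.1  40.4  22. ]
bend-in [547.4 -88.   22. ]
sumpTL [634.9 -63.   22. ]
sumpTR [667.6 -49.8  22. ]
sumpBR [679.7 -81.5  22. ]
sumpBL [647.6 -94.6  22. ]
(-62, 92) [478.4  36.6]
(-48, 92) [491.3  41.8]
(-62, 85) [481.   30.1]
(45, -57) [633.4 -61.5]
(81, -57) [666.8 -48. ]
(81, -93) [680.2 -81.4]
(45, -93) [646.9 -94.9]
```

View pics/m3.png

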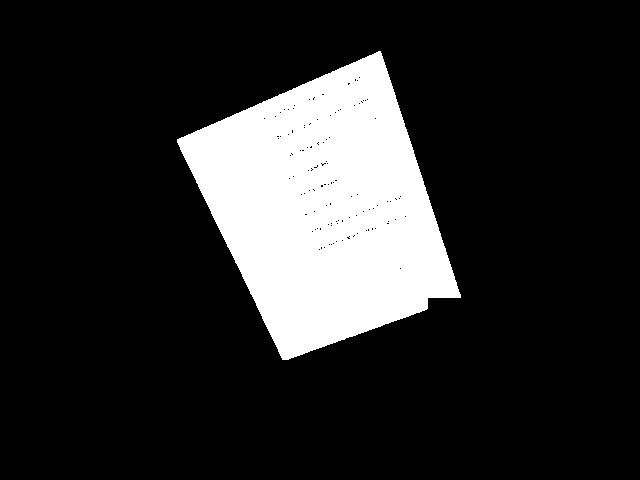

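Tray fit: centre (570.5, −25.9), yaw 22.0°, size 200.5×250.7, which matches the drawing. On to the pick.

Request:
carry_out --pt "0.03 0 -0.02 0 0 0 0" --pt "0.045 -0.01 -0.02 0 0 0 0" --pt "0.055 -0.015 0 0 0 0 0" --pt "0.06 -0.018 0 0 0 0 0" --pt "0.06 -0.018 0 0 0 0 0" --pt "0.06 -0.018 0 0 0 0 0" --pt "0.06 -0.018 0 0 0 0 0" --pt "0.06 -0.018 0 0 0 0 0" --pt "0.055 -0.018 0 0 0 0 0" --pt "0.05 -0.015 0 0 0 0 0" --pt "0.038 0 0 0 0 0 0" --pt "0 0 0 0 0 0 0"

```text
time_s: 9.4
tool_pos: [448.5, 422.2, 450.9]
eef_rot: [[-0.004, 1.0, -0.001], [1.0, 0.004, 0.001], [0.001, -0.001, -1.0]]
wrist_force: [-0.5, -0.8, -0.3]
grip_width: 1.0
```

Request:
carry_out --pt "0 0 0 0 0 0 0" --pt "0 0 0 0 0 0 0" --pt "0 0 0 0 0 0 0"

```text
time_s: 9.7
tool_pos: [450.2, 418.3, 451.7]
eef_rot: [[0.001, 1.0, 0.0], [1.0, -0.001, 0.0], [0.0, 0.0, -1.0]]
wrist_force: [0.1, 0.5, 0.5]
grip_width: 1.0
```

Run:
```python
from h import *
im=shot('wrist','w4');s=r.read_state();print(s['tool_pos'])
cv2.imwrite('pics/v4.png',cv2.resize(im[50:350,120:520],(800,600)))
```

```text
[450.11869388 418.43967742 451.73433204]
```

View pics/v4.png

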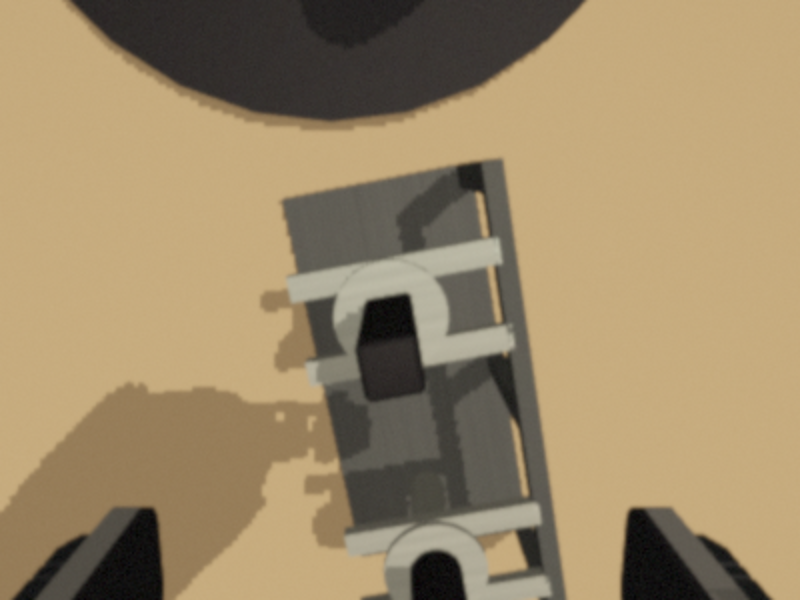

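Run:
```python
from h import *
g=lambda u,v:(120+u/2,50+v/2)
q=lambda u,v,z:onz('w4',*g(u,v),z)
c=[q(*p,210)[:2] for p in((357,350),(416,335),(425,388),(367,401))]
print('top',c,np.mean(c,0),np.degrees(np.arctan2(*(c[1]-c[0])[::-1])),np.degrees(np.arctan2(*(c[2]-c[3])[::-1])),[np.linalg.norm(c[i]-c[i-1]) for i in range(4)])
print('collar ctr',q(391,316,130), q(334,312,130),q(449,312,130))
A=[q(*p,126)[:2] for p in((289,279),(499,239),(500,262),(291,300))]
B=[q(*p,126)[:2] for p in((307,364),(512,324),(514,347),(316,383))]
print(A,B)
for a,b in((A[0],A[1]),(A[3],A[2]),(B[0],B[1]),(B[3],B[2])): print(np.degrees(np.arctan2(*(b-a)[::-1])),np.linalg.norm(b-a))
print('mudcollar',q(385,560,130),q(489,560,130))
```

```text
top [array([440.7, 437.8]), array([457.2, 442. ]), array([459.9, 426.7]), array([443.4, 422.9])] [450.3  432.35] 14.281095735970785 12.969253456028751 [np.float64(15.142654985173536), np.float64(17.02615634839525), np.float64(15.53640885146887), np.float64(16.931922513406448)]
collar ctr [450.2 432.6 130. ] [428.5 434.2 130. ] [472.3 434.1 130. ]
[array([411.3, 446.2]), array([490.9, 461.2]), array([491.6, 452.6]), array([411.8, 438.1])] [array([417.1, 412.8]), array([497.1, 428.7]), array([498.3, 419.6]), array([420.5, 405. ])]
10.671797636563689 81.00098764829966
10.298528010530388 81.10665817305015
11.241050829502711 81.56475954724564
10.62854799368627 79.15806970865322
mudcollar [447.6 329.5 130. ] [491.  329.4 130. ]
```

The pick is at (450.3, 433) with its top at 210. Its collar is concentric, so it hangs upright. Rack yaw is about 10.7° and the handle about 12–13°. I align, descend and grip.

Request:
carry_out --pt "0.0193 0 0 0 0 0 0" --pt "0 0 0 0 0 -0.133 0" --pt "0 0 0 0 0 -0.133 0" --pt "0 0 0.02 0 0 0 0" --pt "0 0 0.04 0 0 0 0" --pt "0 0 0.04 0 0 0 0" --pt "0 0 0.033 0 0 0 0" --pt "0 0 0.025 0 0 0 0" --pt "0 0 0.015 0 0 0 0" --pt "0 0 0 0 0 0 0" --pt "0 0 0 0 0 0 0" --pt "0 0 0 0 0 0 0.2"

```text
time_s: 10.95
tool_pos: [449.9, 433.8, 322.7]
eef_rot: [[-0.207, 0.978, 0.001], [0.978, 0.207, 0.001], [0.001, 0.001, -1.0]]
wrist_force: [0.1, 0.4, -1.0]
grip_width: 0.856
```

Request:
carry_out --pt "0 0 0 0 0 0 0.4" --pt "0 0 0 0 0 0 0.5" --pt "0 0 0 0 0 0 0.6" --pt "0 0 0 0 0 0 0.7" --pt "0 0 0 0 0 0 0.8" --pt "0 0 0 0 0 0 1" --pt "0 0 0 0 0 0 1" --pt "0 0 0 0 0 0 1" --pt "0 0 0 0 0 0 1"

```text
time_s: 11.85
tool_pos: [449.8, 433.7, 321.8]
eef_rot: [[-0.207, 0.978, 0.0], [0.978, 0.207, 0.0], [0.0, 0.0, -1.0]]
wrist_force: [-1.1, -0.9, 6.3]
grip_width: 0.202
```

Request:
carry_out --pt "0 0 -0.005 0 0 0 1" --pt "0 0 -0.01 0 0 0 1" --pt "0 0 -0.02 0 0 0 1" --pt "0 0 -0.03 0 0 0 1" --pt "0 0 -0.03 0 0 0 1" --pt "0 0 -0.03 0 0 0 1" --pt "0 0 -0.024 0 0 0 1" --pt "-0.02 -0.014 0 0 0 0 1" --pt "-0.035 -0.024 0 0 0 0 1" --pt "-0.035 -0.024 0 0 0 0 1" --pt "-0.035 -0.024 0 0 0 0 1" --pt "-0.033 -0.0225 0 0 0 0 1"

```text
time_s: 13.05
tool_pos: [394.0, 299.6, 434.0]
eef_rot: [[-0.207, 0.978, 0.0], [0.978, 0.207, 0.0], [0.0, 0.0, -1.0]]
wrist_force: [0.4, 0.3, -1.7]
grip_width: 0.202
```

```bash
cat >> h.py <<'E'
def mv(t):
    s=r.read_state(); d=np.array(s['eef_rot']).T@(np.array(t)-s['tool_pos']); return np.round(d/750,4)
E
python3 - <<'E'
from h import *
s=r.read_state();print(s['tool_pos'],s['grip_width'])
def T(x,y,th=np.radians(22.02)):return np.array([570.5,-25.9])+[x*np.cos(th)-y*np.sin(th),x*np.sin(th)+y*np.cos(th)]
p=T(-55,85);print(p,mv([*(p+[-.5,.7]),380]))
E
```

```text
[394.00170113 299.62204933 433.96207956] 0.20239891084034847
[487.64301444  32.278346  ] [-0.3736  0.0477  0.0719]
```

Request:
carry_out --pt "-0.035 0.003 0 0 0 0 1" --pt "-0.045 0.006 0 0 0 0 1" --pt "-0.045 0.006 0 0 0 0 1" --pt "-0.045 0.006 0 0 0 0 1" --pt "-0.045 0.006 0 0 0 0 1" --pt "-0.045 0.006 0 0 0 0 1" --pt "-0.045 0.006 0.01 0 0 0 1" --pt "-0.04 0.0057 0.03 0 0 0 1" --pt "-0.0286 0.003 0.032 0 0 0 1" --pt "0 0 0 0 0 0 1" --pt "0 0 0 0 0 0 1" --pt "0 0 0 0 0 0 1"

```text
time_s: 14.25
tool_pos: [487.8, 35.1, 380.2]
eef_rot: [[-0.208, 0.978, 0.001], [0.978, 0.208, 0.0], [0.0, 0.001, -1.0]]
wrist_force: [-0.2, 0.5, 0.2]
grip_width: 0.204
```

Run:
```python
from h import *
a=shot('side','s5');b=shot('scene','sc5');w=shot('wrist','w5');s=r.read_state();print(s['tool_pos'],mv([487.1,33,380]))
t=s['tool_pos']; tip=np.array([t[0]+.5,t[1]-.7,t[2]-285.8])
print(tip,[ (n,proj(n,tip)) for n in('s5','sc5','w5')])
c=[]
for n,i in(('s5',a),('sc5',b),('w5',w)):
    u,v=proj(n,tip).astype(int); u=min(max(u,60),580);v=min(max(v,80),400)
    k=i[v-80:v+80,u-53:u+53]; c.append(cv2.resize(k,(265,400),interpolation=cv2.INTER_CUBIC)); print(u-53,v-80)
cv2.imwrite('pics/v5.png',np.hstack(c))
```

```text
[487.74283789  34.91351603 380.06597622] [-0.0023 -0.0014  0.0001]
[488.24283789  34.21351603  94.26597622] [('s5', array([289., 249.])), ('sc5', array([324.4, 217. ])), ('w5', array([315.6, 239.6]))]
236 169
271 137
262 159
```

View pics/v5.png

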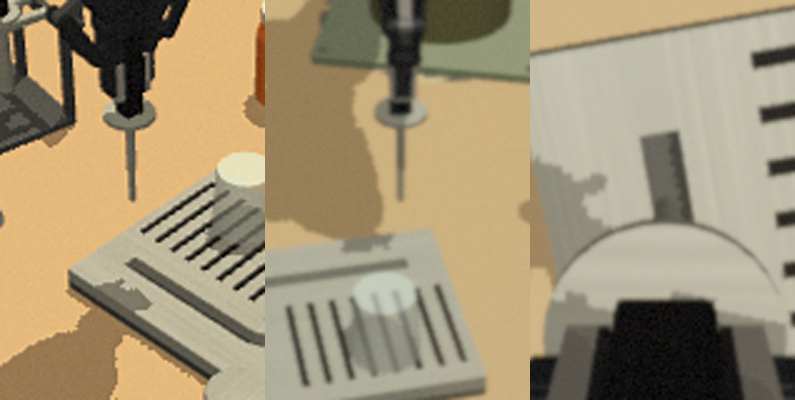

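The held pick is vertical. The tip is at side (288.8,249.4) and scene (325.4,217), against predicted (289,249) and (324.4,217). A quick check of the channel end in those two views comes next.

Run:
```python
from h import *
def T(x,y,th=np.radians(22.02)):return np.array([570.5,-25.9])+[x*np.cos(th)-y*np.sin(th),x*np.sin(th)+y*np.cos(th)]
print(onz('s5',288.5,274.5,22),onz('sc5',327,242,22),T(-55,92),T(-55,85))
for n in('s5','sc5'):
    print(n,[proj(n,[*T(*l),22]) for l in((-100,125),(-100,-125),(100,125),(-62,92),(-48,92))])
p=T(-55,83);print('start',p,mv([*(p+[-.5,.7]),335]))
# pass waypoints
L=[(-55,y) for y in np.arange(83,-45,-1.)]+[(-25-30*np.cos(a),-45-30*np.sin(a)) for a in np.linspace(0,np.pi/2,48)]+[(x,-75) for x in np.arange(-24,64,1.)]
L=np.array(L);s=np.r_[0,np.cumsum(np.linalg.norm(np.diff(L,axis=0),axis=1))];print('len',s[-1])
n=int(round(s[-1]/4));q=np.linspace(0,s[-1],n+1)
W=np.array([T(np.interp(k,s,L[:,0]),np.interp(k,s,L[:,1])) for k in q]);D=np.diff(W,axis=0)
R=np.array(r.read_state()['eef_rot']);D=np.c_[D,np.zeros(n)]@R/750
for i,d in enumerate(D):print(i,d.round(4)[:2])
```

```text
[484.7  34.   22. ] [486.1  39.8  22. ] [485.01850291  38.76771725] [487.64301444  32.278346  ]
s5 [array([263.1, 276.5]), array([349.5, 333.3]), array([322.7, 236. ]), array([285.6, 274.7]), array([290. , 271.6])]
sc5 [array([336.2, 227.6]), array([228.8, 242.4]), array([358.7, 286.9]), array([326. , 239.7]), array([327.3, 243.6])]
start [488.39287487  30.42423993] [-0.005  -0.0009  0.0601]
len 263.12169665622895
0 [-0.0052  0.0009]
1 [-0.0052  0.0009]
2 [-0.0052  0.0009]
3 [-0.0052  0.0009]
4 [-0.0052  0.0009]
5 [-0.0052  0.0009]
6 [-0.0052  0.0009]
7 [-0.0052  0.0009]
8 [-0.0052  0.0009]
9 [-0.0052  0.0009]
10 [-0.0052  0.0009]
11 [-0.0052  0.0009]
12 [-0.0052  0.0009]
13 [-0.0052  0.0009]
14 [-0.0052  0.0009]
15 [-0.0052  0.0009]
16 [-0.0052  0.0009]
17 [-0.0052  0.0009]
18 [-0.0052  0.0009]
19 [-0.0052  0.0009]
20 [-0.0052  0.0009]
21 [-0.0052  0.0009]
22 [-0.0052  0.0009]
23 [-0.0052  0.0009]
24 [-0.0052  0.0009]
25 [-0.0052  0.0009]
26 [-0.0052  0.0009]
27 [-0.0052  0.0009]
28 [-0.0052  0.0009]
29 [-0.0052  0.0009]
30 [-0.0052  0.0009]
31 [-0.0052  0.0009]
32 [-0.0052  0.0012]
33 [-0.005   0.0019]
34 [-0.0047  0.0025]
35 [-0.0043  0.0031]
36 [-0.0039  0.0037]
37 [-0.0033  0.0041]
38 [-0.0028  0.0045]
39 [-0.0021  0.0049]
40 [-0.0015  0.0051]
41 [-0.0008  0.0053]
42 [-0.0001  0.0053]
43 [0.0006 0.0053]
44 [0.0009 0.0052]
45 [0.0009 0.0052]
46 [0.0009 0.0052]
47 [0.0009 0.0052]
48 [0.0009 0.0052]
49 [0.0009 0.0052]
50 [0.0009 0.0052]
51 [0.0009 0.0052]
52 [0.0009 0.0052]
53 [0.0009 0.0052]
54 [0.0009 0.0052]
55 [0.0009 0.0052]
56 [0.0009 0.0052]
57 [0.0009 0.0052]
58 [0.0009 0.0052]
59 [0.0009 0.0052]
60 [0.0009 0.0052]
61 [0.0009 0.0052]
62 [0.0009 0.0052]
63 [0.0009 0.0052]
64 [0.0009 0.0052]
65 [0.0009 0.0052]
```

Request:
carry_out --pt "-0.0024 -0.0014 0.01 0 0 0 1" --pt "0 0 0.025 0 0 0 1" --pt "0 0 0.025 0 0 0 1" --pt "0 0 0.02 0 0 0 1" --pt "0 0 0.008 0 0 0 1" --pt "0 0 0 0 0 0 1" --pt "0 0 0 0 0 0 1"

```text
time_s: 15.1
tool_pos: [487.2, 32.3, 313.8]
eef_rot: [[-0.207, 0.978, 0.0], [0.978, 0.207, 0.0], [-0.0, 0.0, -1.0]]
wrist_force: [-0.2, -1.3, -1.5]
grip_width: 0.205
```

Run:
```python
from h import *
a=shot('side','s6');b=shot('scene','sc6');s=r.read_state();print(s['tool_pos'],np.round(s['wrist_force'],1),mv([487.1,33,297]))
t=s['tool_pos']; tip=np.array([t[0]+.5,t[1]-.7,t[2]-285.8]);c=[]
for n,i in(('s6',a),('sc6',b)):
    u,v=proj(n,tip);print(tip,u,v); u=int(u);v=int(v)
    c.append(cv2.resize(i[v-50:v+50,u-50:u+50],(400,400),interpolation=cv2.INTER_CUBIC)); print(u-50,v-50)
cv2.imwrite('pics/v6.png',np.hstack(c))
```

```text
[487.26346706  32.25024806 314.02235152] [-0.5 -0.5 -1.2] [ 0.001  -0.      0.0227]
[487.76346706  31.55024806  28.22235152] 290.1 272.7
240 222
[487.76346706  31.55024806  28.22235152] 323.3 240.0
273 190
```

View pics/v6.png

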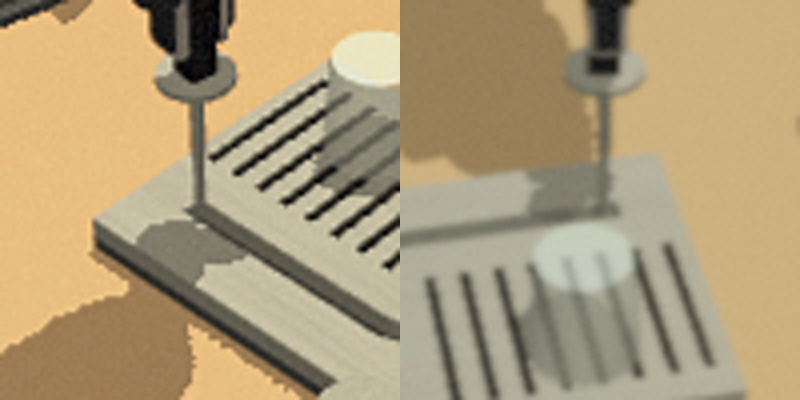

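The tip sits over the channel's closed end in both views (side (200,205), scene (604,210) in the crop). I lower into the channel slowly.

Request:
carry_out --pt "0.001 0 0.006 0 0 0 1" --pt "0 0 0.006 0 0 0 1" --pt "0 0 0.005 0 0 0 1" --pt "0 0 0.003 0 0 0 1" --pt "0 0 0.002 0 0 0 1" --pt "0 0 0 0 0 0 1" --pt "0 0 0 0 0 0 1"

```text
time_s: 15.9
tool_pos: [487.0, 33.0, 296.9]
eef_rot: [[-0.207, 0.978, -0.0], [0.978, 0.207, 0.0], [0.0, -0.0, -1.0]]
wrist_force: [0.4, 0.9, -0.8]
grip_width: 0.206
```

Request:
carry_out --pt "-0.00525 0.00093 0 0 0 0 1" --pt "-0.00525 0.00093 0 0 0 0 1" --pt "-0.00525 0.00093 0 0 0 0 1" --pt "-0.00525 0.00093 0 0 0 0 1" --pt "-0.00525 0.00093 0 0 0 0 1" --pt "-0.00525 0.00093 0 0 0 0 1" --pt "-0.00525 0.00093 0 0 0 0 1" --pt "-0.00525 0.00093 0 0 0 0 1" --pt "-0.00525 0.00093 0 0 0 0 1" --pt "-0.00525 0.00093 0 0 0 0 1" --pt "-0.00525 0.00093 0 0 0 0 1" --pt "-0.00525 0.00093 0 0 0 0 1"

```text
time_s: 17.1
tool_pos: [505.1, -11.8, 296.9]
eef_rot: [[-0.207, 0.978, -0.0], [0.978, 0.207, 0.0], [0.0, -0.0, -1.0]]
wrist_force: [0.2, -0.4, -0.6]
grip_width: 0.203
```

```bash
cat > loc.py <<'E'
from h import *
s=r.read_state();t=s['tool_pos'];th=np.radians(22.02);R=np.array([[np.cos(th),-np.sin(th)],[np.sin(th),np.cos(th)]])
print('tip local',R.T@(t[:2]+[.5,-.7]-[570.5,-25.9]),'z',t[2]-285.8,np.round(s['wrist_force'],1),np.round(np.degrees(np.arctan2(-s['eef_rot'][0,0],s['eef_rot'][1,0])),2))
E
python3 loc.py
```

```text
tip local [-55.12744803  36.76017515] z 11.086439190546628 [ 0.2 -0.4 -0.6] 11.97
```

Request:
carry_out --pt "-0.00525 0.00093 0 0 0 0 1" --pt "-0.00525 0.00093 0 0 0 0 1" --pt "-0.00525 0.00093 0 0 0 0 1" --pt "-0.00525 0.00093 0 0 0 0 1" --pt "-0.00525 0.00093 0 0 0 0 1" --pt "-0.00525 0.00093 0 0 0 0 1" --pt "-0.00525 0.00093 0 0 0 0 1" --pt "-0.00525 0.00093 0 0 0 0 1" --pt "-0.00525 0.00093 0 0 0 0 1" --pt "-0.00525 0.00093 0 0 0 0 1" --pt "-0.00525 0.00093 0 0 0 0 1" --pt "-0.00525 0.00093 0 0 0 0 1"

```text
time_s: 18.3
tool_pos: [523.1, -56.3, 296.9]
eef_rot: [[-0.207, 0.978, -0.0], [0.978, 0.207, -0.0], [0.0, -0.0, -1.0]]
wrist_force: [0.5, -0.1, 0.2]
grip_width: 0.205
```

```bash
python3 loc.py
```

```text
tip local [-55.13240592 -11.22636525] z 11.10759215515219 [ 0.5 -0.1  0.2] 11.97
```

Request:
carry_out --pt "-0.00525 0.00093 0 0 0 0 1" --pt "-0.00525 0.00093 0 0 0 0 1" --pt "-0.00525 0.00093 0 0 0 0 1" --pt "-0.00525 0.00093 0 0 0 0 1" --pt "-0.00525 0.00093 0 0 0 0 1" --pt "-0.00525 0.00093 0 0 0 0 1" --pt "-0.00525 0.00093 0 0 0 0 1" --pt "-0.00525 0.00093 0 0 0 0 1"

```text
time_s: 19.1
tool_pos: [535.1, -86.0, 296.9]
eef_rot: [[-0.207, 0.978, -0.0], [0.978, 0.207, -0.0], [0.0, -0.0, -1.0]]
wrist_force: [0.5, 0.4, -1.4]
grip_width: 0.203
```

```bash
python3 loc.py
```

```text
tip local [-55.1406722  -43.23181721] z 11.08606799898672 [ 0.5  0.4 -1.4] 11.97
```

Run:
```python
from h import *
th=np.radians(22.02);Rt=np.array([[np.cos(th),-np.sin(th)],[np.sin(th),np.cos(th)]])
L=[(-55.1,-43.2)]+[(-25-30*np.cos(a),-45-30*np.sin(a)) for a in np.linspace(0,np.pi/2,48)]+[(x,-75) for x in np.arange(-24,64,1.)]
L=np.array(L);s=np.r_[0,np.cumsum(np.linalg.norm(np.diff(L,axis=0),axis=1))]
q=np.arange(0,49,4.);W=np.c_[np.interp(q,s,L[:,0]),np.interp(q,s,L[:,1])];D=np.diff(W,axis=0)@Rt.T
D=np.c_[D,np.zeros(12)]@np.array(r.read_state()['eef_rot'])/750;print(D.round(5)[:,:2].tolist(),W[-1])
print(np.r_[Rt@[4,0],0]@np.array(r.read_state()['eef_rot'])/750)
```

```text
[[-0.0052, 0.00117], [-0.00507, 0.00165], [-0.0048, 0.00231], [-0.00445, 0.00293], [-0.00402, 0.0035], [-0.00352, 0.004], [-0.00296, 0.00443], [-0.00234, 0.00479], [-0.00169, 0.00506], [-0.001, 0.00523], [-0.0003, 0.00532], [0.00041, 0.00531]] [-25.92434322 -74.98455223]
[ 9.30840012e-04  5.25147417e-03 -5.83784438e-07]
```

Request:
carry_out --pt "-0.0052 0.0012 0 0 0 0 1" --pt "-0.0051 0.00165 0 0 0 0 1" --pt "-0.0048 0.0023 0 0 0 0 1" --pt "-0.00445 0.0029 0 0 0 0 1" --pt "-0.004 0.0035 0 0 0 0 1" --pt "-0.0035 0.004 0 0 0 0 1" --pt "-0.00295 0.0044 0 0 0 0 1" --pt "-0.00235 0.0048 0 0 0 0 1" --pt "-0.0017 0.00505 0 0 0 0 1" --pt "-0.001 0.00525 0 0 0 0 1" --pt "-0.0003 0.0053 0 0 0 0 1" --pt "0.0004 0.0053 0 0 0 0 1"

```text
time_s: 20.3
tool_pos: [574.2, -104.1, 296.9]
eef_rot: [[-0.207, 0.978, -0.0], [0.978, 0.207, 0.0], [0.0, -0.0, -1.0]]
wrist_force: [-0.2, -0.2, -1.0]
grip_width: 0.201
```

```bash
python3 loc.py
```

```text
tip local [-25.66038022 -74.71053908] z 11.085380798539404 [-0.2 -0.2 -1. ] 11.97
```

Request:
carry_out --pt "0.00093 0.00525 0 0 0 0 1" --pt "0.00093 0.00525 0 0 0 0 1" --pt "0.00093 0.00525 0 0 0 0 1" --pt "0.00093 0.00525 0 0 0 0 1" --pt "0.00093 0.00525 0 0 0 0 1" --pt "0.00093 0.00525 0 0 0 0 1" --pt "0.00093 0.00525 0 0 0 0 1" --pt "0.00093 0.00525 0 0 0 0 1" --pt "0.00093 0.00525 0 0 0 0 1" --pt "0.00093 0.00525 0 0 0 0 1" --pt "0.00093 0.00525 0 0 0 0 1" --pt "0.00093 0.00525 0 0 0 0 1"

```text
time_s: 21.5
tool_pos: [618.7, -86.1, 296.9]
eef_rot: [[-0.207, 0.978, -0.0], [0.978, 0.207, -0.0], [-0.0, -0.0, -1.0]]
wrist_force: [0.5, 0.1, -0.5]
grip_width: 0.202
```

```bash
python3 loc.py
```

```text
tip local [ 22.31939721 -74.6736417 ] z 11.086938638754873 [ 0.5  0.1 -0.5] 11.97
```

Request:
carry_out --pt "0.00093 0.00525 0 0 0 0 1" --pt "0.00093 0.00525 0 0 0 0 1" --pt "0.00093 0.00525 0 0 0 0 1" --pt "0.00093 0.00525 0 0 0 0 1" --pt "0.00093 0.00525 0 0 0 0 1" --pt "0.00093 0.00525 0 0 0 0 1" --pt "0.00093 0.00525 0 0 0 0 1" --pt "0.00093 0.00525 0 0 0 0 1" --pt "0.00093 0.00525 0 0 0 0 1" --pt "0.00093 0.00525 0 0 0 0 1" --pt "0.0004 0.002 0 0 0 0 1" --pt "0 0 0 0 0 0 1"

```text
time_s: 22.7
tool_pos: [657.0, -70.5, 296.8]
eef_rot: [[-0.208, 0.978, -0.0], [0.978, 0.208, 0.0], [0.0, -0.0, -1.0]]
wrist_force: [-0.1, -0.7, -1.4]
grip_width: 0.2
```

```bash
python3 loc.py
```

```text
tip local [ 63.65922544 -74.5766073 ] z 11.008725715630476 [-0.1 -0.7 -1.4] 11.98
```

Request:
carry_out --pt "0 0 0 0 0 0 1" --pt "0 0 -0.005 0 0 0 1" --pt "0 0 -0.01 0 0 0 1" --pt "0 0 -0.02 0 0 0 1" --pt "0 0 -0.03 0 0 0 1" --pt "0 0 -0.03 0 0 0 1" --pt "0 0 -0.03 0 0 0 1" --pt "0 0 -0.03 0 0 0 1" --pt "0 0 -0.02 0 0 0 1" --pt "0 0 -0.008 0 0 0 1" --pt "0 0 0 0 0 0 1"

```text
time_s: 23.8
tool_pos: [656.8, -70.6, 434.8]
eef_rot: [[-0.207, 0.978, 0.001], [0.978, 0.207, -0.0], [-0.0, 0.001, -1.0]]
wrist_force: [0.3, -0.7, -2.0]
grip_width: 0.201
```

Run:
```python
from h import *
s=r.read_state();print(s['tool_pos'],mv([394,300,434]))
```

```text
[656.80202265 -70.6167209  434.83175523] [ 0.5561 -0.2403  0.0007]
```

Request:
carry_out --pt "0.025 -0.01 0 0 0 0 1" --pt "0.045 -0.02 0 0 0 0 1" --pt "0.055 -0.024 0 0 0 0 1" --pt "0.055 -0.024 0 0 0 0 1" --pt "0.055 -0.024 0 0 0 0 1" --pt "0.055 -0.024 0 0 0 0 1" --pt "0.055 -0.024 0 0 0 0 1" --pt "0.055 -0.024 0 0 0 0 1" --pt "0.055 -0.024 0 0 0 0 1" --pt "0.05 -0.021 0 0 0 0 1" --pt "0.038 -0.015 0 0 0 0 1" --pt "0.013 -0.006 0 0 0 0 1"

```text
time_s: 25.0
tool_pos: [392.3, 302.3, 433.6]
eef_rot: [[-0.211, 0.977, -0.001], [0.977, 0.211, 0.0], [0.001, -0.001, -1.0]]
wrist_force: [1.2, -1.0, -0.3]
grip_width: 0.206
```

Request:
carry_out --pt "0 0 0 0 0 0 1" --pt "0 0 0 0 0 0 1" --pt "0 0 0 0 0 0 1"

```text
time_s: 25.3
tool_pos: [395.1, 298.9, 434.0]
eef_rot: [[-0.206, 0.979, -0.0], [0.979, 0.206, -0.001], [-0.001, -0.0, -1.0]]
wrist_force: [0.5, 0.4, -0.5]
grip_width: 0.203
```

Run:
```python
from h import *
s=r.read_state();print(s['tool_pos'],mv([449.8,433.7,434]))
```

```text
[395.10079665 298.90227163 433.99688058] [ 1.609e-01  1.083e-01 -1.000e-04]
```

Request:
carry_out --pt "0.02 0.0133 0 0 0 0 1" --pt "0.035 0.0235 0 0 0 0 1" --pt "0.035 0.0235 0 0 0 0 1" --pt "0.035 0.0235 0 0 0 0 1" --pt "0.025 0.0168 0 0 0 0 1" --pt "0.0109 0.0077 0 0 0 0 1" --pt "0 0 0 0 0 0 1" --pt "0 0 0 0 0 0 1" --pt "0 0 0 0 0 0 1"

```text
time_s: 26.2
tool_pos: [449.0, 433.9, 434.4]
eef_rot: [[-0.206, 0.978, 0.0], [0.978, 0.206, -0.0], [-0.0, 0.0, -1.0]]
wrist_force: [0.1, 0.0, -0.5]
grip_width: 0.2
```

Run:
```python
from h import *
s=r.read_state();print(s['tool_pos'],mv([449.8,433.7,322.5]))
```

```text
[449.02081143 433.92439182 434.3705477 ] [-0.0005  0.0009  0.1492]
```

Request:
carry_out --pt "-0.0005 0.001 0.01 0 0 0 1" --pt "0 0 0.02 0 0 0 1" --pt "0 0 0.03 0 0 0 1" --pt "0 0 0.03 0 0 0 1" --pt "0 0 0.025 0 0 0 1" --pt "0 0 0.015 0 0 0 1" --pt "0 0 0.01 0 0 0 1" --pt "0 0 0.005 0 0 0 1" --pt "0 0 0.003 0 0 0 1" --pt "0 0 0 0 0 0 1" --pt "0 0 0 0 0 0 1"

```text
time_s: 27.3
tool_pos: [449.6, 434.7, 323.6]
eef_rot: [[-0.207, 0.978, 0.0], [0.978, 0.207, 0.0], [0.0, 0.0, -1.0]]
wrist_force: [0.2, 0.3, -0.5]
grip_width: 0.205
```

Request:
carry_out --pt "-0.001 0 0.001 0 0 0 1" --pt "0 0 0.001 0 0 0 1" --pt "0 0 0.0006 0 0 0 1" --pt "0 0 0 0 0 0 1"

```text
time_s: 27.7
tool_pos: [449.7, 433.9, 321.8]
eef_rot: [[-0.207, 0.978, 0.0], [0.978, 0.207, 0.0], [0.0, 0.0, -1.0]]
wrist_force: [-1.6, -2.9, 8.8]
grip_width: 0.201
```

Contact with the prongs at the same height as before. Next I release gently and retreat upward.

Request:
carry_out --pt "0 0 0 0 0 0 0.7" --pt "0 0 0 0 0 0 0.6" --pt "0 0 0 0 0 0 0.4" --pt "0 0 0 0 0 0 0.2" --pt "0 0 0 0 0 0 0" --pt "0 0 0 0 0 0 0" --pt "0 0 0 0 0 0 0" --pt "0 0 -0.01 0 0 0 0" --pt "0 0 -0.03 0 0 0 0" --pt "0 0 -0.05 0 0 0 0" --pt "0 0 -0.05 0 0 0 0" --pt "0 0 -0.03 0 0 0 0"

```text
time_s: 28.9
tool_pos: [449.6, 433.8, 452.2]
eef_rot: [[-0.207, 0.978, 0.002], [0.978, 0.207, 0.002], [0.002, 0.002, -1.0]]
wrist_force: [-1.0, -1.0, -0.1]
grip_width: 0.999
```

Run:
```python
from h import *
a=shot('side','s9');b=shot('scene','sc9');s=r.read_state();print(s['tool_pos'],s['time_s'],np.round(s['wrist_force'],1),s['grip_width'])
cv2.imwrite('pics/v9.png',np.hstack([cv2.resize(a[60:480,100:500],(400,420)),b[140:560,100:500] if 0 else cv2.resize(b[120:420,90:570],(400,250)).repeat(1,0) if 0 else cv2.copyMakeBorder(cv2.resize(b[120:420,90:570],(400,250)),0,170,0,0,cv2.BORDER_CONSTANT)]))
```

```text
[449.73878642 433.96042957 452.35966954] 29.0 [-0.3  0.2 -0.6] 1.000480678954466
```

View pics/v9.png

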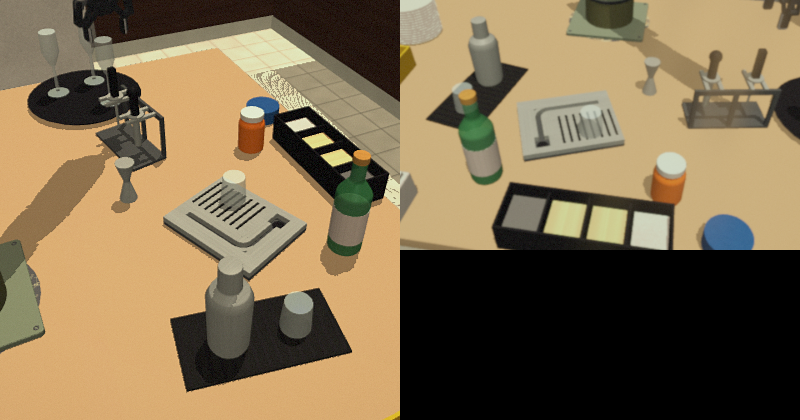

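The shaker stands upright on the mat (left view (229,320)). The pick hangs in its fork (left view (113,90)), and the other things stand where they were. I'm handing in.

```bash
python3 -c "
from bench import r
print(r.job_done())"
```

```text
the job is handed in; nothing more can be done
None
```

The job is handed in after about 29 s of robot time; the hand-in reports no verdict.

- **Shaker:** I lifted it off the tray by its cap and stood it upright on the free part of the mat. I let go only after the mat took its weight. The last pictures show it standing clear of the glass.
- **Channel pass:** I held the pick upright, with its tip about 11 mm deep in the 14 mm channel. I drew it from the closed end, round the bend and into the sump at 40 mm/s, pausing only between move calls. By the measured arm pose, the tip stayed within about 0.5 mm of the fitted centre line wherever I checked. The wrist force stayed near zero.
- **Pick:** I hung it back in its left fork. It touched the prongs at the same height at which I had gripped it, and I then let go. The last pictures show it hanging there with the gripper open and clear.
- **Bystanders:** By eye, the glasses, bottle, jar, jigger and muddler stand where they did; I did not measure them again.

**Checks that disagreed:** The camera views differed by 1 to 4 mm on the tip and on the channel end. That is about the calibration error plus hand-picked pixels, and it caused no contact in the channel. For the shaker top, the first rough scene-camera reading was about 30 mm off because the gripper hid part of it, so I used the wrist camera's close view instead.

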